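# Clamp the bone model with the extension bar

## Task

Lock the bone model in the bench fixture: slip the blue-gripped extension bar over the fixture's red clamp handle and with it throw the handle over, past its dead point, until it snaps fully to its other stop with the bone held against the blue jaw. Then take the bar off and stand it upright in its low steel tray again, let go and back away. Move the handle only through the bar, never with the gripper itself, and leave the drill, the jar and the loose steel ring where they are.

Things in the scene. Friction and masses are not known exactly. Their poses are not given: they have to be found in the camera images.
- handle (a joint): angle of the red clamp handle about its level hinge: 0 = open, on its stop, leaning 0.55 rad (32 deg) from upright towards fixture -y; 0.55 = upright, the dead point; 1.10 = closed, on its other stop, leaning 0.55 rad towards fixture +y. A spring resists up to the dead point (at most about 1.1 N m, i.e. some 6 N at the bar's grip, strongest at the start) and beyond it snaps the handle on to the closed stop; it stays on either stop by itself
- handle_hinge (a point): centre of the handle's hinge, 70 mm above the bench; axes turn with the handle: z along the handle outwards, x along the level hinge axis (= fixture x). Two steel cheeks stand beside it, inner faces 26 mm either side along x, tops 88 mm above the bench
- handle_tip (a point): rounded free end of the handle, a red rod 16 mm in diameter, 95 mm out from the hinge; z points outwards along the handle. Fingers must not push it
- fixture: bolted-down aluminium clamp fixture: base plate 130 (x) by 320 (y) by 12 mm, origin on the bench under the handle's hinge, z up, x level along the hinge, +y the way the handle must be thrown. The plate spans y = -120 to +200 mm. A plunger with a black pad, 45 mm above the bench, pushes to +y as the handle is thrown and presses the bone against a blue jaw whose face is at y = +135 mm (jaw top 72 mm high)
- bone_mid (a point): centre of the cream bone model's shaft (26 by 26 mm, 234 mm long over all with knobbed ends, along its own x), lying loose across two white saddles between pad and jaw, along fixture x; its centre is 45 mm above the bench and, once clamped, at fixture y = +122 mm; the clamp pushes it there by itself
- bar_mid (a point): extension bar, mid-length point on its axis, z up the bar to the grip. Steel, about 0.3 kg, 190 mm long, stands upright on its socket end, mouth down. From the lower end: socket of 38 mm outside and 26 mm inside diameter, 65 mm deep (the handle tip stops at its floor; the mouth is then 30 mm from the hinge); then a collar and neck; blue round grip 22 mm in diameter from 100 to 190 mm above the mouth. This point is 95 mm above the mouth
- tray: low open steel tray in which the bar stands at the start, fixed, 130 (x) by 110 (y) mm outside, walls 4 mm thick and 14 mm high; origin under its centre, its floor 4 mm above the bench. (A like-sized but deeper tin with wires in it, 35 mm high, is not the tray)
- fix_ring: bystander: flat steel ring lying on the bench, 140 mm across, 8 mm high
- jar: bystander: jar with a blue cap, 56 mm across, 80 mm high, origin under its centre
- drill: bystander: black cordless drill lying on its side, about 210 by 165 mm, 60 mm high
Mind the look-alikes: they are no part of the job. There is more than one size of the part that bears bar_mid; the job needs the smaller. Leave any pink look-alike of the part that bears bone_mid alone.

How it is judged (in metres and radians):
On the way, in this order (a step that is already met when the one before it is completed fails the run):
1. the bar's socket is slipped over the open handle, at least 30 mm deep (z of handle_tip in the frame of bar_mid between -0.065 and 0 m and x of handle_tip in the frame of bar_mid between -0.012 and 0.012 m and y of handle_tip in the frame of bar_mid between -0.012 and 0.012 m and value of joint handle below 0.3 rad), for 0.1 s.
2. the handle is thrown past its dead point with the bar on it (z of handle_tip in the frame of bar_mid between -0.065 and 0 m and x of handle_tip in the frame of bar_mid between -0.012 and 0.012 m and y of handle_tip in the frame of bar_mid between -0.012 and 0.012 m and value of joint handle above 0.7 rad), for 0.05 s.
At the end, for the whole second after the job is handed in: Handle at rest on its closed stop (above 1.04 rad); bone on its saddles against the jaw (3.5 mm across, 30 mm along, 0.1 rad); bar released, upright (0.08 rad) on the tray floor inside its walls; drill, jar and ring within 30 mm of their starts (value of joint handle above 1.04 rad and angle between bar_mid's own z axis and vertical below 0.08 rad and x of bar_mid in the frame of tray between -0.05 and 0.05 m and y of bar_mid in the frame of tray between -0.04 and 0.04 m and z of bar_mid in the frame of tray between 0.09 and 0.105 m and y of bone_mid in the frame of fixture between 0.1185 and 0.1255 m and x of bone_mid in the frame of fixture between -0.03 and 0.03 m and z of bone_mid in the frame of fixture between 0.04 and 0.05 m and angle between the x axis of bone_mid and the x axis of fixture, either way round below 0.1 rad and velocity of joint handle below 0.1 rad/s and distance of each of fix_ring, jar, drill from where it was at the start of the episode below 0.03 m); the robot touches nothing.
It fails at once if the gripper or arm pushes the clamp handle itself (contact force between any of the fingers, the arm and handle above 2 N).
It fails at once if a bystander (drill, jar or ring) is shoved more than 30 mm (distance of any of fix_ring, jar, drill from where it was at the start of the episode above 0.03 m).
It also fails if it takes over 50 s, if anything falls off the work surface, if the arm or the gripper's body presses on something with over 40 N, if the wrist force passes 120 N, or if a joint passes its speed limit or range.

## Robot

A 6-joint arm with a two-finger parallel gripper is mounted at the origin on the work surface. World frame = base frame: x ahead of the robot, y to its left, z up, the work surface at z = 0. Lengths are in m, angles in degrees, forces in N, time in s.
With the tool pointing down it reaches from about 0.35 to 0.875 m from the base axis. Payload 4.2 kg.
Tool frame: the origin (TCP) lies on the centre line of the jaws, within the pads' length; the fingertips stand 25 mm ahead of it and the grasp point (between the pads) lies 6 mm ahead of it; z points along the fingers, y is the line along which they close (so a half turn about z gives the same grasp; the last joint's range is limited). The gripper opens to 87 mm and grips with 3 to 60 N. Pads are 19 mm wide; open, the fingers measure 117 mm over their backs; the gripper's body (75 mm by 190 mm) begins 51 mm behind the grasp point.
Start: joints at [83.915, 22.042, 0.453, 0, -68.411, -14.817], TCP at [0.223, 0.584, 0.248] pointing down, gripper open.
Joint ranges: [-179.83, 179.83], [-69.29, 118.12], [-61.27, 80.66], [-181.25, 117.63], [-171.15, -9.14], [-177.46, 177.46]. Speed limits (degrees/s): [159.86, 159.86, 180, 180, 180, 180].

## Interface

Orientations are given as a 3x3 rotation matrix whose columns are the frame's x, y, z axes.
In Python, from station import r gives the robot as it stands.
- The arm moves only by the tool move_arm, never from a script. Its argument "series" is a list of rows, each an object with "grip": the opening, from 0 (shut) to 1 (fully open); "xyz": the shift along the tool's x, y, z in mm, a list of three; "angular": the turn, a rotation vector about the tool's x, y, z in rad, a list of three. A call has 1 to 10 rows; each row is the pose to reach, as a shift and turn from the pose commanded when the call began, along the tool's axes at that moment; what a row does not reach only later rows make up. A row lasts 1/10 s, in which the tool goes at most 50 mm and 8.59 degrees, less where a joint would pass 70% of its speed; a pose out of reach is approached as far as the arm can. A call with a gripper value outside its range is refused whole. The fingers move at their own pace and stop on an object; the grip force is fixed at half the most. Time passes only in rows, so rows that repeat a pose let the fingers close. It gives the time, the measured TCP pose, the force, the opening and the grip force at its end, in the units of the state.
- r.sense(): the state, without advancing time (a new reading comes with each control period).
- r.capture(name): name is "side" or "top"; returns a dict with "img" (420x560x3 uint8, red, green, blue), "camera_matrix" (3x3 intrinsics, pixels), "k1" (the pictures are not rectified: a ray, as slopes to the right and down, at radius r is drawn at 1 + k1 r^2 times it, then the intrinsics apply), "rvec" (rotation vector, rad) and "tvec" (3), from world to camera coordinates, as OpenCV has them. Camera axes: x right, y down, z forward; pixel columns grow to the right and rows downward; lengths in m; the calibration is good to about 2 mm. A picture is of the moment at which its call begins. There is no depth.
- r.finish_job(): hands the job in; it is judged then, once.
The state is a dict: "time_s": time; "joints": joint angles; "joint_velocities": joint speeds; "effort": joint torques, N m; "tcp_pos": TCP position; "ee_rot": TCP orientation; "wrist_force": force on the tool from outside, world axes, zero at the start; "moment": the same for the moment, N m; "gripper_width": opening from 0.0 (shut) to 1.0 (fully open); "gripper_force": force on a finger pad.
Only numpy, scipy, OpenCV 4.12 (cv2) and the standard library are available. Lean on these libraries where they do the work, as an engineer would, in place of code of your own. Each camera call takes 0.05 s, during which the arm holds its last target. There are 200 camera calls.

## Working session

There is one attempt and no reset: what is moved stays moved. The work goes in short steps, Python scripts to look and compute and a tool call to move; the robot and the scene stay as the last step left them, time stands still between calls to the robot, and variables do not carry over. Pictures are saved under pics/ and viewed, at most 11 in all, crops included, and the job is handed in when it is done.

Besides the shell and the picture viewer there is one more tool, called after "Call:" by a JSON object that holds its "op" and its "data". move_arm: Moves the arm, as the interface text tells. Its arguments: {"type":"object","properties":{"series":{"type":"array"}},"required":["series"]}

```bash
ls; mkdir -p pics; cat > h.py <<'E'
import numpy as np,cv2
from station import r
def cap(n):
    c=r.capture(n); K=np.array(c['camera_matrix'],float); R=cv2.Rodrigues(np.array(c['rvec'],float))[0]; t=np.array(c['tvec'],float).ravel()
    return c['img'],K,R,t,float(c['k1'])
def ray(cam,u,v):
    _,K,R,t,k1=cam
    d=np.array([(u-K[0,2])/K[0,0],(v-K[1,2])/K[1,1]]); s=d.copy()
    for _ in range(30): s=d/(1+k1*(s@s))
    return -R.T@t, R.T@np.array([s[0],s[1],1.])
def plane(cam,u,v,z):
    o,d=ray(cam,u,v); return o+d*(z-o[2])/d[2]
def tri(c1,p1,c2,p2):
    o1,d1=ray(c1,*p1);o2,d2=ray(c2,*p2)
    s=np.linalg.lstsq(np.c_[d1,-d2],o2-o1,rcond=None)[0]
    a=o1+d1*s[0];b=o2+d2*s[1]; return (a+b)/2,np.linalg.norm(a-b)
def proj(cam,P):
    _,K,R,t,k1=cam
    p=R@np.asarray(P,float)+t; s=p[:2]/p[2]; s=s*(1+k1*(s@s)); return np.array([K[0,0]*s[0]+K[0,2],K[1,1]*s[1]+K[1,2]])
E
python3 - <<'E'
from h import *
for n in('top','side'):
    c=cap(n); cv2.imwrite(f'pics/{n}0.png',cv2.resize(c[0][:,:,::-1],(800,600),interpolation=cv2.INTER_CUBIC)); print(n,-c[2].T@c[3],c[1][0,0])
s=r.sense();print(s['tcp_pos'],s['ee_rot'],s['wrist_force'],s['time_s'])
E
```

```text
pics
top [ 0.34025724 -0.00606755  1.03898933] 410.88829465509656
side [0.22025586 0.58016686 0.84065422] 426.85742781012414
[0.22278068 0.58343279 0.24657858] [[ 9.34149948e-01 -3.56880282e-01 -5.82295374e-04]
 [-3.56880737e-01 -9.34148104e-01 -1.85981303e-03]
 [ 1.19780478e-04  1.94515424e-03 -9.99998101e-01]] [-0.46108076 -0.19172441  0.43573298] 0.1
```

View pics/top0.png

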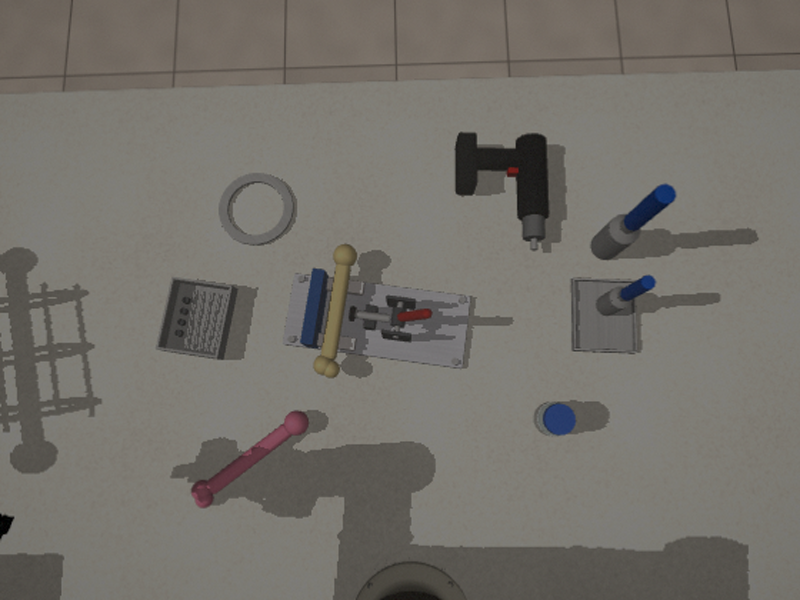

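View pics/side0.png

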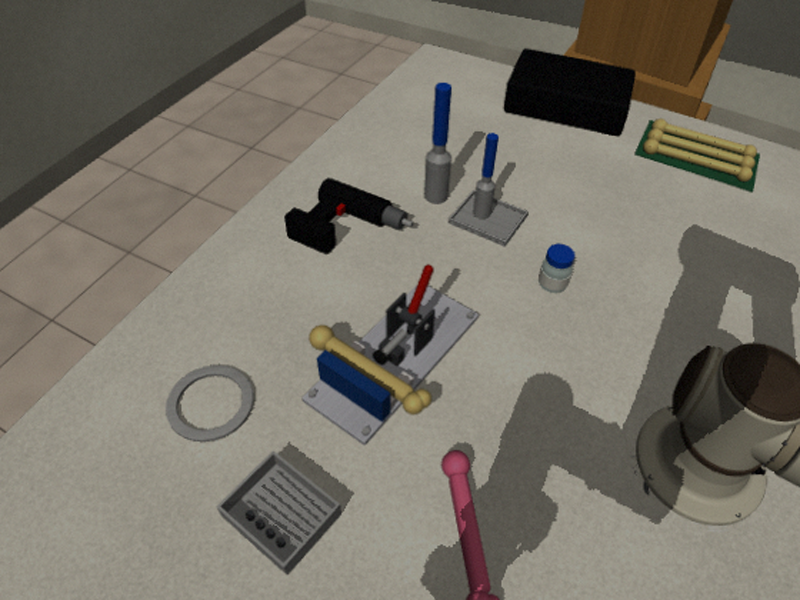

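The top view (800 px scale) shows the fixture plate around (380,320), with the red handle running from (400,318) to (430,313). The small bar stands in the tray at about (612,305), the big bar is at (605,245), the ring at (258,208) and the jar at (557,419). The side view shows the same layout.

```bash
cat >> h.py <<'E'
def blob(cam,kind,near,rad):
    hsv=cv2.cvtColor(cam[0],cv2.COLOR_RGB2HSV); H,S,V=cv2.split(hsv)
    if kind=='blue': m=(abs(H.astype(int)-115)<15)&(S>150)&(V>50)
    if kind=='red': m=((H<8)|(H>172))&(S>170)&(V>50)
    n,l,st,ce=cv2.connectedComponentsWithStats(m.astype(np.uint8))
    i=min([i for i in range(1,n) if st[i,4]>15],key=lambda i:np.hypot(*(ce[i]-near)))
    v,u=np.nonzero(l==i); P=np.c_[u,v].astype(float); c=P.mean(0); d=np.linalg.svd(P-c,full_matrices=False)[2][0]; s=(P-c)@d
    return c,d,c+d*s.min(),c+d*s.max(),len(P)
def axis(c1,b1,c2,b2):
    N=[];O=[]
    for c,b in((c1,b1),(c2,b2)):
        o,a=ray(c,*b[2]);_,e=ray(c,*b[3]);n=np.cross(a,e);n/=np.linalg.norm(n);N.append(n);O.append(n@o)
    d=np.cross(*N); d/=np.linalg.norm(d); d*=np.sign(d[2])
    return np.array(N),np.array(O),d
def at_z(N,O,d,z):
    xy=np.linalg.solve(N[:,:2],O-N[:,2]*z); return np.r_[xy,z]
E
python3 - <<'E'
from h import *
T=cap('top');S=cap('side')
for k,a,b in(('blue',(445,202),(343,108)),('red',(291,221),(294,202))):
    bt=blob(T,k,a,0);bs=blob(S,k,b,0); X=axis(T,bt,S,bs)
    print(k,bt[0],bt[4],bs[0],bs[4],X[2])
    for z in (0,.07,.15,.19): print(at_z(*X,z))
    for e in(bt[2],bt[3]):
        print('  ends',e,plane(T,*e,.15))
t=T[0][180:265,190:460,::-1]
cv2.imwrite('pics/crop.png',np.vstack([cv2.resize(T[0][185:265,190:340,::-1],(750,400),interpolation=cv2.INTER_CUBIC),cv2.resize(T[0][185:255,390:455,::-1],None,fx=2.8,fy=2.8,interpolation=cv2.INTER_CUBIC).copy() if 0 else np.zeros((0,750,3),np.uint8)]))
cv2.imwrite('pics/crop2.png',cv2.resize(T[0][185:255,390:455,::-1],(520,560),interpolation=cv2.INTER_CUBIC))
E
```

```text
blue [446.52879581 200.68062827] 191 [342.75471698 108.06132075] 212 [ 0.0262179  -0.07982335  0.99646418]
[ 0.52859136 -0.36654844  0.        ]
[ 0.53043312 -0.3721559   0.07      ]
[ 0.532538   -0.37856443  0.15      ]
[ 0.53359043 -0.38176869  0.19      ]
  ends [457.0892062  195.17098271] [ 0.53694956 -0.38764057  0.15      ]
  ends [434.87512758 206.76065538] [ 0.51215158 -0.33662241  0.15      ]
red [358.7037037  118.62962963] 27 [293.98019802 202.23762376] 202 [-0.28402551  0.59050234  0.75540485]
[ 0.7158029 -0.9828674  0.       ]
[ 0.68948352 -0.92814818  0.07      ]
[ 0.65940423 -0.86561193  0.15      ]
[ 0.64436459 -0.8343438   0.19      ]
  ends [355.03448276 118.4137931 ] [ 0.72290142 -0.1736058   0.15      ]
  ends [362.06896552 118.82758621] [ 0.72143267 -0.18961253  0.15      ]
```

View pics/crop.png

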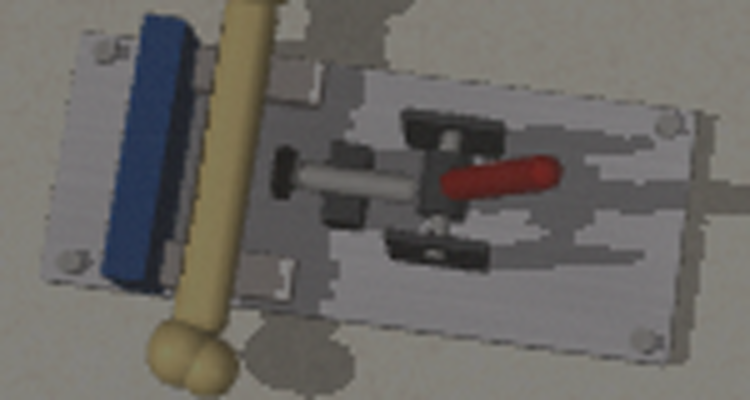

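View pics/crop2.png

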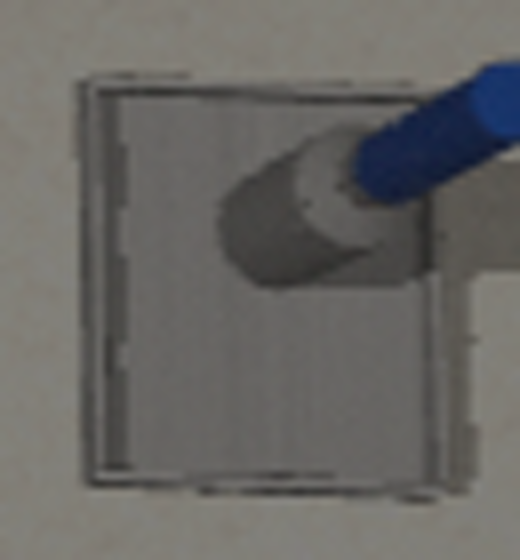

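The fixture crop gives plate corners at about (82,32), (697,110), (662,362) and (42,282). The tray crop gives rim corners at about (80,78), (88,487) and (437,497), with the socket's lower arc at (220,230). The colour search picked up the drill trigger as "red" in the top view, so I'll redo that one.

```bash
python3 - <<'E'
from h import *
T=cap('top');S=cap('side')
C=[plane(T,190+x/5,185+y/5,.012)for x,y in((82,32),(697,110),(662,362),(42,282))]
C=np.array(C)[:,:2];print(C);c=C.mean(0);fy=C[0]+C[3]-C[1]-C[2];print(np.linalg.norm(fy)/2);fy/=np.linalg.norm(fy);fx=np.array([fy[1],-fy[0]])
print('fy',fy,'hinge',c-.04*fy, 'tip pred',c-.04*fy-fy*.095*np.sin(.55),.07+.095*np.cos(.55))
hsv=cv2.cvtColor(T[0],cv2.COLOR_RGB2HSV)
for cam,p in((T,(291,221)),(S,(294,202))):
    im=cam[0].astype(int);m=(im[:,:,0]>1.8*im[:,:,1])&(im[:,:,0]>70);v,u=np.nonzero(m);k=np.hypot(u-p[0],v-p[1])<35;P=np.c_[u,v][k].astype(float)
    cc=P.mean(0);d=np.linalg.svd(P-cc,full_matrices=False)[2][0];s=(P-cc)@d;print(cc,len(P),cc+d*s.min(),cc+d*s.max())
    if cam is T:bt=(cc,d,cc+d*s.min(),cc+d*s.max())
    else:bs=(cc,d,cc+d*s.min(),cc+d*s.max())
X=axis(T,bt,S,bs);print(X[2]);
for z in(.07,.11,.15):print(at_z(*X,z))
Q=np.array([plane(T,390+x/8,185+y/8,.014)[:2]for x,y in((80,78),(88,487),(437,497))]);print('tray',Q,(Q[0]+Q[2])/2)
print('bar base',plane(T,425.1,213.3,.004),'top',plane(T,390+503/8,185+108/8,.194))
b=blob(S,'blue',(343,108),0);print(b[2:4]);
for z in(.10,.15,.194): print(at_z(*axis(T,blob(T,'blue',(445,202),0),S,b),z))
E
```

```text
[[ 0.59355218  0.19315236]
 [ 0.54476334 -0.12134127]
 [ 0.41740775 -0.09839012]
 [ 0.46446322  0.21190597]]
0.31604917374345215
fy [0.1516288  0.98843751] hinge [0.49898147 0.00679424] tip pred [ 0.4914523  -0.04228691] 0.15098982959565305
[289.72857143 220.18571429] 140 [301.08072798 218.56569485] [277.98034305 221.8622555 ]
[294.07981221 202.14553991] 213 [300.61539173 185.63962029] [287.35117052 219.13904726]
[-0.05482205 -0.62434993  0.77921865]
[0.49357809 0.06288642 0.07      ]
[0.49076388 0.03083637 0.11      ]
[ 0.48794968 -0.00121369  0.15      ]
tray [[ 0.57174254 -0.30179489]
 [ 0.44145373 -0.29446782]
 [ 0.4358631  -0.40199784]] [ 0.50380282 -0.35189636]
bar base [ 0.52403668 -0.36462677  0.004     ] top [ 0.52031027 -0.35928033  0.194     ]
(array([344.80841602,  92.97349022]), array([340.62253399, 123.22451261]))
[ 0.52999262 -0.37043537  0.1       ]
[ 0.53276764 -0.37898073  0.15      ]
[ 0.53520966 -0.38650065  0.194     ]
```

```bash
python3 - <<'E'
from h import *
T=cap('top');S=cap('side')
print('tip',plane(T,301.1,218.6,.150),plane(S,300.6,185.6,.151))
print('pred px',proj(T,(.4914,-.0423,.151)),proj(S,(.4914,-.0423,.151)),'hinge',proj(T,(.499,.0068,.07)),proj(S,(.499,.0068,.07)))
for P in((.522,-.362,.194),(.522,-.362,.104),(.522,-.362,.004)):print('bar',proj(T,P),proj(S,P))
# tray corners by tray centre .504,-.352 in side
t=T[0]
cr=cv2.resize(S[0][85:180,290:390,::-1],(600,570),interpolation=cv2.INTER_CUBIC);
def mk(P,col):
    for z in(.004,.104,.194):
        p=(proj(S,(*P,z))-[290,85])*6+3;cv2.circle(cr,tuple(int(a)for a in p),4,col,1)
mk((.522,-.362),(0,255,0))
cv2.imwrite('pics/s1.png',cr)
E
```

```text
tip [ 0.49287357 -0.04280623  0.15      ] [ 0.49494138 -0.03823801  0.151     ]
pred px [300.90611189 219.19067171] [302.802857   185.01758815] hinge [279.04180537 222.26109912] [288.89091343 221.26221286]
bar [454.09991281 197.67974661] [346.43622455  94.87116707]
bar [438.43747541 206.2690951 ] [342.57939593 122.04563218]
bar [424.13382553 214.11114688] [338.70644493 149.05574474]
```

View pics/s1.png

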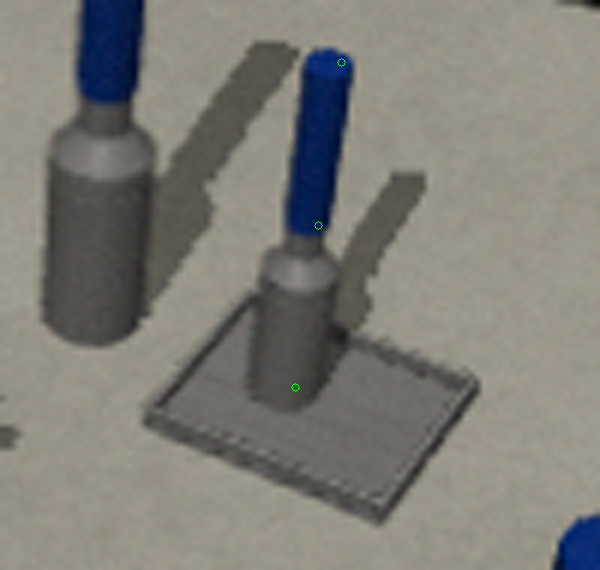

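The side view shows the bar about 1.7 px left of where the top-view estimate puts it, and the handle is off by the same amount. That is a calibration bias, so I'll average the two: bar (0.5245, -0.362), tip (0.493, -0.0405, 0.151), fixture yaw -8.7°.

```bash
cat >> h.py <<'E'
from scipy.spatial.transform import Rotation as Ro
FY=np.array([.1516,.9884,0]);FX=np.array([.9884,-.1516,0]);HINGE=np.array([.5007,.0086,.07])
def toolR(th):  # handle angle th -> tool rotation, z down the bar
    a=th-.55; u=np.array([0,0,np.cos(a)])+FY*np.sin(a); return np.c_[FX,np.cross(-u,FX),-u]
def go(*tg):
    s=r.sense();p=np.array(s['tcp_pos']);R=np.array(s['ee_rot'])
    for P,Rt in tg:
        print((R.T@(np.array(P)-p)*1000).round(1).tolist(), Ro.from_matrix(R.T@Rt).as_rotvec().round(4).tolist())
def st():
    s=r.sense();print(round(s['time_s'],2),'p',np.round(s['tcp_pos'],4),'F',np.round(s['wrist_force'],1),'M',np.round(s['moment'],2),'g',round(s['gripper_width'],3),round(s['gripper_force'],1),'J',np.round(s['joints'],1));return s
E
python3 - <<'E'
from h import *
R=toolR(.55);go(((.50,.28,.31),R),((.535,.0,.31),R),((.5245,-.362,.31),R))
E
```

```text
[367.2, 185.0, -62.5] [0.0003, 0.0, -0.2126]
[499.8, 434.0, -62.5] [0.0003, 0.0, -0.2126]
[619.2, 776.0, -62.4] [0.0003, 0.0, -0.2126]
```

Call:
{"op": "move_arm", "data": {"series": [{"grip": 1, "xyz": [30, 15, -20], "angular": [0, 0, -0.03]}, {"grip": 1, "xyz": [65, 33, -40], "angular": [0, 0, -0.06]}, {"grip": 1, "xyz": [105, 53, -62], "angular": [0, 0, -0.09]}, {"grip": 1, "xyz": [145, 73, -62], "angular": [0, 0, -0.12]}, {"grip": 1, "xyz": [185, 93, -62], "angular": [0, 0, -0.15]}, {"grip": 1, "xyz": [225, 113, -62], "angular": [0, 0, -0.18]}, {"grip": 1, "xyz": [265, 134, -62], "angular": [0, 0, -0.213]}, {"grip": 1, "xyz": [300, 155, -62], "angular": [0, 0, -0.213]}, {"grip": 1, "xyz": [340, 180, -62], "angular": [0, 0, -0.213]}, {"grip": 1, "xyz": [367, 200, -62], "angular": [0, 0, -0.213]}]}}

```text
time_s: 1.4
tcp_pos: [0.4957, 0.264, 0.3096]
ee_rot: [[0.988, -0.152, 0.0], [-0.152, -0.988, -0.0], [0.0, 0.0, -1.0]]
wrist_force: [0.1, -0.4, -1.1]
gripper_width: 0.999
gripper_force: 0.0
```

```bash
python3 - <<'E'
from h import *
st();R=toolR(.55);go(((.535,.0,.31),R),((.5245,-.362,.31),R))
E
```

```text
1.4 p [0.4957 0.264  0.3096] F [ 0.1 -0.4 -1.1] M [ 0.    0.05 -0.  ] g 0.999 0.0 J [ 44.6  13.7  -2.6   0.  -73.7  36.6]
[79.1, 254.9, -0.3] [0.0, -0.0003, -0.0009]
[123.9, 614.3, -0.3] [0.0, -0.0003, -0.0009]
```

Call:
{"op": "move_arm", "data": {"series": [{"grip": 1, "xyz": [12, 40, 0], "angular": [0, 0, 0]}, {"grip": 1, "xyz": [25, 80, 0], "angular": [0, 0, 0]}, {"grip": 1, "xyz": [38, 120, 0], "angular": [0, 0, 0]}, {"grip": 1, "xyz": [50, 160, 0], "angular": [0, 0, 0]}, {"grip": 1, "xyz": [62, 200, 0], "angular": [0, 0, 0]}, {"grip": 1, "xyz": [75, 240, 0], "angular": [0, 0, 0]}, {"grip": 1, "xyz": [80, 280, 0], "angular": [0, 0, 0]}, {"grip": 1, "xyz": [85, 320, 0], "angular": [0, 0, 0]}, {"grip": 1, "xyz": [90, 360, 0], "angular": [0, 0, 0]}, {"grip": 1, "xyz": [95, 400, 0], "angular": [0, 0, 0]}]}}

```text
time_s: 2.4
tcp_pos: [0.5275, -0.1453, 0.3098]
ee_rot: [[0.989, -0.151, 0.0], [-0.151, -0.989, -0.0], [0.0, -0.0, -1.0]]
wrist_force: [1.4, 0.1, -0.6]
gripper_width: 0.996
gripper_force: 0.0
```

Call:
{"op": "move_arm", "data": {"series": [{"grip": 1, "xyz": [5, 40, 0], "angular": [0, 0, 0]}, {"grip": 1, "xyz": [10, 80, 0], "angular": [0, 0, 0]}, {"grip": 1, "xyz": [15, 120, 0], "angular": [0, 0, 0]}, {"grip": 1, "xyz": [20, 160, 0], "angular": [0, 0, 0]}, {"grip": 1, "xyz": [25, 195, 0], "angular": [0, 0, 0]}, {"grip": 1, "xyz": [29, 214, 0], "angular": [0, 0, 0]}, {"grip": 1, "xyz": [29, 214, 0], "angular": [0, 0, 0]}, {"grip": 1, "xyz": [29, 214, 0], "angular": [0, 0, 0]}]}}

```text
time_s: 3.2
tcp_pos: [0.5239, -0.3597, 0.3091]
ee_rot: [[0.988, -0.152, -0.001], [-0.152, -0.988, 0.001], [-0.001, -0.0, -1.0]]
wrist_force: [-0.2, -0.4, 0.1]
gripper_width: 0.999
gripper_force: 0.0
```

```bash
python3 - <<'E'
from h import *
st();R=toolR(.55);go(((.5245,-.362,.16),R))
E
```

```text
3.2 p [ 0.5239 -0.3597  0.3091] F [-0.2 -0.4  0.1] M [-0.02  0.   -0.  ] g 0.999 0.0 J [-19.9  21.2   8.   -0.  -76.8 101.2]
[1.0, 2.3, 149.1] [-0.0005, 0.0007, -0.0005]
```

Call:
{"op": "move_arm", "data": {"series": [{"grip": 1, "xyz": [1, 2, 30], "angular": [0, 0, 0]}, {"grip": 1, "xyz": [1, 2, 60], "angular": [0, 0, 0]}, {"grip": 1, "xyz": [1, 2, 90], "angular": [0, 0, 0]}, {"grip": 1, "xyz": [1, 2, 115], "angular": [0, 0, 0]}, {"grip": 1, "xyz": [1, 2, 135], "angular": [0, 0, 0]}, {"grip": 1, "xyz": [1, 2, 149], "angular": [0, 0, 0]}, {"grip": 1, "xyz": [1, 2, 149], "angular": [0, 0, 0]}]}}

```text
time_s: 3.9
tcp_pos: [0.5241, -0.3603, 0.1587]
ee_rot: [[0.989, -0.15, -0.004], [-0.15, -0.989, 0.002], [-0.004, -0.001, -1.0]]
wrist_force: [-0.5, 0.3, 0.5]
gripper_width: 0.999
gripper_force: 0.0
```

```bash
python3 - <<'E'
from h import *
st();R=toolR(.55);go(((.5245,-.362,.16),R))
s=cap('side');t=cap('top')
cv2.imwrite('pics/g.png',np.hstack([cv2.resize(s[0][60:180,270:390,::-1],(400,400),interpolation=cv2.INTER_CUBIC),cv2.resize(t[0][150:270,380:500,::-1],(400,400),interpolation=cv2.INTER_CUBIC)]))
E
```

```text
3.9 p [ 0.5241 -0.3603  0.1587] F [-0.5  0.3  0.5] M [ 0.01 -0.    0.01] g 0.999 0.0 J [-20.   27.2  -4.6  -0.  -58.4 101.3]
[0.7, 1.6, -1.3] [-0.0013, 0.0039, 0.0014]
```

View pics/g.png

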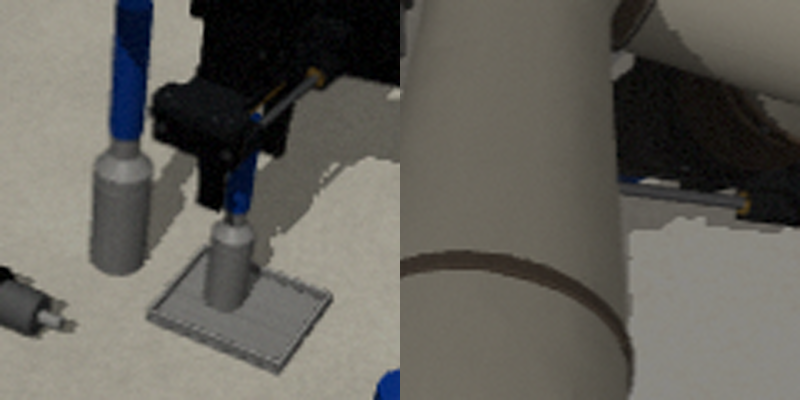

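The side view has the bar between the open fingers and still upright in the tray, at (235,230) in the left half. Closing the gripper.

Call:
{"op": "move_arm", "data": {"series": [{"grip": 0, "xyz": [0, 1, -1], "angular": [0, 0, 0]}, {"grip": 0, "xyz": [0, 1, -1], "angular": [0, 0, 0]}, {"grip": 0, "xyz": [0, 1, -1], "angular": [0, 0, 0]}, {"grip": 0, "xyz": [0, 1, -1], "angular": [0, 0, 0]}, {"grip": 0, "xyz": [0, 1, -1], "angular": [0, 0, 0]}, {"grip": 0, "xyz": [0, 1, -1], "angular": [0, 0, 0]}, {"grip": 0, "xyz": [0, 1, -1], "angular": [0, 0, 0]}, {"grip": 0, "xyz": [0, 1, -1], "angular": [0, 0, 0]}]}}

```text
time_s: 4.8
tcp_pos: [0.5247, -0.3627, 0.1615]
ee_rot: [[0.988, -0.151, -0.0], [-0.151, -0.988, 0.0], [-0.0, -0.0, -1.0]]
wrist_force: [-0.0, -0.0, 0.1]
gripper_width: 0.357
gripper_force: 0.0
```

```bash
python3 - <<'E'
from h import *
st()
# TCP targets: distance of TCP from hinge = d (fully in: 30+150+6=186)
u=-toolR(0)[:,2]
go(((.5245,-.362,.29),toolR(.55)),(HINGE+u*.28,toolR(0)),(HINGE+u*.195,toolR(0)))
for d in(.28,.195):print(HINGE+u*d)
s=cap('side')
E
```

```text
4.8 p [ 0.5247 -0.3627  0.1615] F [-0.  -0.   0.1] M [ 0.02 -0.04 -0.06] g 0.357 0.0 J [-20.1  27.2  -4.3   0.  -58.5 101.4]
[-0.3, -0.7, -128.5] [-0.0, 0.0001, 0.0004]
[-79.9, -217.1, -147.2] [0.55, 0.0002, 0.0003]
[-79.9, -261.5, -74.7] [0.55, 0.0002, 0.0003]
[ 0.47851297 -0.13605474  0.30870687]
[ 0.48524832 -0.09214169  0.23624228]
```

Call:
{"op": "move_arm", "data": {"series": [{"grip": 0, "xyz": [0, 0, 0], "angular": [0, 0, 0]}, {"grip": 0, "xyz": [0, 0, 0], "angular": [0, 0, 0]}, {"grip": 0, "xyz": [0, 0, 0], "angular": [0, 0, 0]}, {"grip": 0, "xyz": [0, 0, 0], "angular": [0, 0, 0]}, {"grip": 0, "xyz": [0, 0, 0], "angular": [0, 0, 0]}]}}

```text
time_s: 5.35
tcp_pos: [0.5247, -0.3626, 0.1614]
ee_rot: [[0.988, -0.151, -0.0], [-0.151, -0.988, 0.0], [-0.0, -0.0, -1.0]]
wrist_force: [-0.7, 0.7, 0.1]
gripper_width: 0.249
gripper_force: 30.0
```

```bash
python3 - <<'E'
from h import *
st()
E
```

```text
5.35 p [ 0.5247 -0.3626  0.1614] F [-0.7  0.7  0.1] M [ 0.14 -0.05 -0.07] g 0.249 30.0 J [-20.1  27.2  -4.3  -0.  -58.5 101.5]
```

Call:
{"op": "move_arm", "data": {"series": [{"grip": 0, "xyz": [0, 0, -15], "angular": [0, 0, 0]}, {"grip": 0, "xyz": [0, 0, -40], "angular": [0, 0, 0]}, {"grip": 0, "xyz": [0, 0, -75], "angular": [0, 0, 0]}, {"grip": 0, "xyz": [-10, -20, -110], "angular": [0.06, 0, 0]}, {"grip": 0, "xyz": [-20, -50, -140], "angular": [0.14, 0, 0]}, {"grip": 0, "xyz": [-33, -85, -160], "angular": [0.24, 0, 0]}, {"grip": 0, "xyz": [-46, -120, -168], "angular": [0.34, 0, 0]}, {"grip": 0, "xyz": [-58, -150, -168], "angular": [0.43, 0, 0]}, {"grip": 0, "xyz": [-70, -175, -166], "angular": [0.5, 0, 0]}, {"grip": 0, "xyz": [-78, -190, -164], "angular": [0.54, 0, 0]}]}}

```text
time_s: 6.35
tcp_pos: [0.4755, -0.162, 0.3253]
ee_rot: [[0.988, -0.13, 0.078], [-0.151, -0.847, 0.51], [-0.001, -0.516, -0.856]]
wrist_force: [0.0, -0.2, -1.9]
gripper_width: 0.246
gripper_force: 30.0
```

Call:
{"op": "move_arm", "data": {"series": [{"grip": 0, "xyz": [-2, -3, 0], "angular": [0.01, 0, 0]}, {"grip": 0, "xyz": [-2, -3, 0], "angular": [0.01, 0, 0]}, {"grip": 0, "xyz": [-2, -3, 0], "angular": [0.01, 0, 0]}]}}

```text
time_s: 6.65
tcp_pos: [0.4751, -0.161, 0.3271]
ee_rot: [[0.988, -0.129, 0.079], [-0.152, -0.844, 0.515], [0.0, -0.521, -0.853]]
wrist_force: [1.6, -0.8, -2.7]
gripper_width: 0.248
gripper_force: 30.0
```

```bash
python3 - <<'E'
from h import *
s=st();print(np.round(s['ee_rot'],3).tolist())
u=-toolR(0)[:,2]
go((HINGE+u*.28,toolR(0)),(HINGE+u*.188,toolR(0)))
S=cap('side');T=cap('top')
p,R=np.array(s['tcp_pos']),np.array(s['ee_rot'])
def crop(c,u,v,h,axisP):
    im=c[0][v-h:v+h,u-h:u+h,::-1];k=400/(2*h);im=cv2.resize(im,(400,400),interpolation=cv2.INTER_CUBIC)
    for P,col in axisP:
        q=(proj(c,P)-[u-h,v-h])*k+k/2;cv2.circle(im,tuple(int(a)for a in q),3,col,1)
    return im
A=[(p+R[:,2]*.157,(0,255,0)),(p+R[:,2]*.09,(0,255,0)),(HINGE+u*.095,(255,0,255)),(HINGE,(255,0,255))]
cv2.imwrite('pics/pre.png',np.hstack([crop(S,300,190,55,A),crop(T,300,215,55,A)]))
E
```

```text
6.65 p [ 0.4751 -0.161   0.3271] F [ 1.6 -0.8 -2.7] M [-1.61  0.24 -0.01] g 0.248 30.0 J [-19.5  12.7   4.1 -30.8 -88.2 103.7]
[[0.988, -0.129, 0.079], [-0.152, -0.844, 0.515], [0.0, -0.521, -0.853]]
[-0.4, -11.9, 28.9] [0.0015, -0.0003, 0.0003]
[-0.4, -12.0, 120.9] [0.0015, -0.0003, 0.0003]
```

View pics/pre.png

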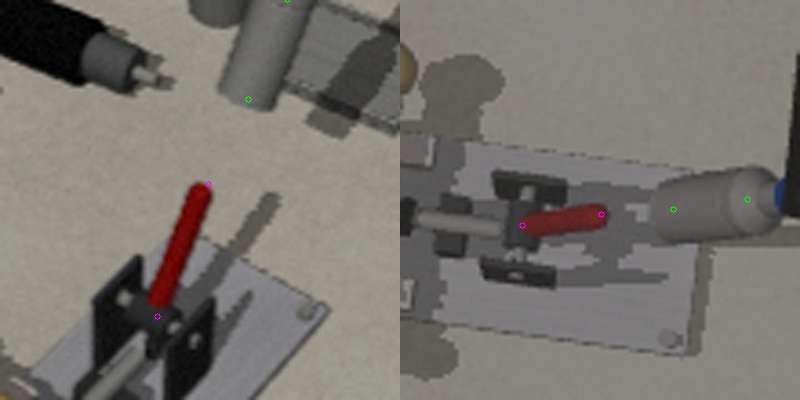

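The mouth appears within about 1 px of prediction in the side view. The handle tip sits about 2 mm further in +x relative to the bar in both views, so I'll shift +2 mm in tool x, align, then insert.

Call:
{"op": "move_arm", "data": {"series": [{"grip": 0, "xyz": [1, -6, 0], "angular": [0.001, 0, 0]}, {"grip": 0, "xyz": [2, -12, 8], "angular": [0.001, 0, 0]}, {"grip": 0, "xyz": [2, -12, 20], "angular": [0.001, 0, 0]}, {"grip": 0, "xyz": [2, -12, 32], "angular": [0.001, 0, 0]}, {"grip": 0, "xyz": [2, -12, 44], "angular": [0.001, 0, 0]}, {"grip": 0, "xyz": [2, -12, 55], "angular": [0.001, 0, 0]}, {"grip": 0, "xyz": [2, -12, 60], "angular": [0.001, 0, 0]}]}}

```text
time_s: 7.45
tcp_pos: [0.4825, -0.1186, 0.2806]
ee_rot: [[0.989, -0.13, 0.077], [-0.151, -0.842, 0.518], [-0.003, -0.524, -0.852]]
wrist_force: [0.5, 1.1, -3.3]
gripper_width: 0.249
gripper_force: 30.0
```

```bash
sed -i 's/HINGE=np.array(\[.5007,.0086/HINGE=np.array([.5028,.0084/' h.py; python3 - <<'E'
from h import *
s=st()
u=-toolR(0)[:,2]
go((HINGE+u*.193,toolR(0)))
S=cap('side');T=cap('top')
p,R=np.array(s['tcp_pos']),np.array(s['ee_rot'])
def crop(c,u,v,h,axisP):
    im=c[0][v-h:v+h,u-h:u+h,::-1];k=400/(2*h);return cv2.resize(im,(400,400),interpolation=cv2.INTER_CUBIC)
cv2.imwrite('pics/ins.png',np.hstack([crop(S,300,190,40,0),crop(T,300,215,40,0)]))
E
```

```text
7.45 p [ 0.4825 -0.1186  0.2806] F [ 0.5  1.1 -3.3] M [-1.56  0.23  0.06] g 0.249 30.0 J [-15.   13.1  -1.9 -31.8 -80.7 103.2]
[0.9, 0.6, 53.8] [-0.0016, 0.0026, -0.0005]
```

View pics/ins.png

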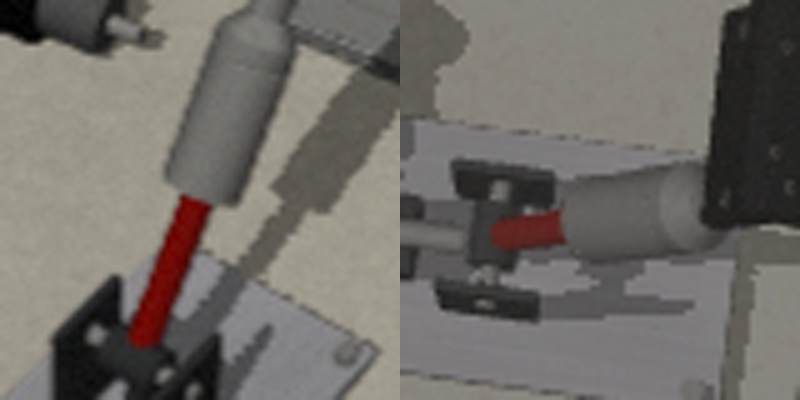

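The rod is about 10 mm into the socket and within 2–3 mm of centred in both views. There are no contact forces, so I'll push in fully.

Call:
{"op": "move_arm", "data": {"series": [{"grip": 0, "xyz": [0, 0, 10], "angular": [0, 0, 0]}, {"grip": 0, "xyz": [0, 0, 20], "angular": [0, 0, 0]}, {"grip": 0, "xyz": [0, 0, 30], "angular": [0, 0, 0]}, {"grip": 0, "xyz": [0, 0, 40], "angular": [0, 0, 0]}, {"grip": 0, "xyz": [0, 0, 48], "angular": [0, 0, 0]}, {"grip": 0, "xyz": [0, 0, 51], "angular": [0, 0, 0]}, {"grip": 0, "xyz": [0, 0, 51], "angular": [0, 0, 0]}, {"grip": 0, "xyz": [0, 0, 51], "angular": [0, 0, 0]}]}}

```text
time_s: 8.35
tcp_pos: [0.4873, -0.0932, 0.239]
ee_rot: [[0.989, -0.128, 0.08], [-0.151, -0.842, 0.517], [0.001, -0.523, -0.852]]
wrist_force: [0.6, 0.5, -2.9]
gripper_width: 0.245
gripper_force: 30.0
```

```bash
python3 - <<'E'
from h import *
s=st();p=np.array(s['tcp_pos']);print(np.linalg.norm(p-HINGE))
d=.197
for th in(.15,.3,.45,.6,.75,.9,1.05,1.12): go((HINGE-toolR(th)[:,2]*d,toolR(th)))
E
```

```text
8.35 p [ 0.4873 -0.0932  0.239 ] F [ 0.6  0.5 -2.9] M [-1.58  0.28 -0.01] g 0.245 30.0 J [-12.3  14.4  -6.1 -32.8 -74.4 104. ]
0.19782319780906835
[-0.0, -28.7, 3.1] [-0.1507, -0.0004, 0.0007]
[-0.0, -57.5, 9.7] [-0.3007, -0.0004, 0.0007]
[-0.0, -85.0, 20.5] [-0.4507, -0.0005, 0.0007]
[0.0, -110.5, 35.3] [-0.6007, -0.0006, 0.0007]
[0.0, -133.5, 53.8] [-0.7507, -0.0006, 0.0006]
[0.0, -153.5, 75.5] [-0.9007, -0.0007, 0.0006]
[0.0, -170.1, 99.9] [-1.0507, -0.0007, 0.0005]
[0.0, -176.5, 112.1] [-1.1207, -0.0007, 0.0005]
```

Call:
{"op": "move_arm", "data": {"series": [{"grip": 0, "xyz": [0, -19.2, 1.7], "angular": [-0.1, 0, 0]}, {"grip": 0, "xyz": [0, -38.4, 5], "angular": [-0.2, 0, 0]}, {"grip": 0, "xyz": [0, -57.5, 9.7], "angular": [-0.3, 0, 0]}, {"grip": 0, "xyz": [0, -76, 16.5], "angular": [-0.4, 0, 0]}, {"grip": 0, "xyz": [0, -93.7, 25], "angular": [-0.5, 0, 0]}, {"grip": 0, "xyz": [0, -110.5, 35.3], "angular": [-0.6, 0, 0]}, {"grip": 0, "xyz": [0, -126, 47.3], "angular": [-0.7, 0, 0]}, {"grip": 0, "xyz": [0, -140.5, 60.7], "angular": [-0.8, 0, 0]}, {"grip": 0, "xyz": [0, -153.5, 75.5], "angular": [-0.9, 0, 0]}, {"grip": 0, "xyz": [0, -165, 91.5], "angular": [-1.0, 0, 0]}]}}

```text
time_s: 9.35
tcp_pos: [0.5165, 0.097, 0.2467]
ee_rot: [[0.989, -0.138, -0.061], [-0.151, -0.893, -0.424], [0.004, 0.429, -0.903]]
wrist_force: [1.0, -0.8, -2.2]
gripper_width: 0.247
gripper_force: 30.0
```

```bash
python3 - <<'E'
from h import *
s=st();p=np.array(s['tcp_pos']);print(np.linalg.norm(p-HINGE))
for th,d in((1.1,.198),(1.1,.24),(1.1,.33)): go((HINGE-toolR(th)[:,2]*d,toolR(th)))
S=cap('side');T=cap('top')
def crop(c,u,v,h):
    return cv2.resize(c[0][v-h:v+h,u-h:u+h,::-1],(400,400),interpolation=cv2.INTER_CUBIC)
cv2.imwrite('pics/thr.png',np.hstack([crop(S,280,210,75),crop(T,260,215,75)]))
E
```

```text
9.35 p [0.5165 0.097  0.2467] F [ 1.  -0.8 -2.2] M [ 1.16 -0.31  0.1 ] g 0.247 30.0 J [ 37.4  18.4 -15.7  18.1 -75.3  36.3]
0.19810605563794717
[-0.1, -15.9, 1.2] [-0.1068, -0.0036, -0.0007]
[0.1, -20.4, -40.6] [-0.1068, -0.0036, -0.0007]
[0.4, -30.0, -130.1] [-0.1068, -0.0036, -0.0007]
```

View pics/thr.png

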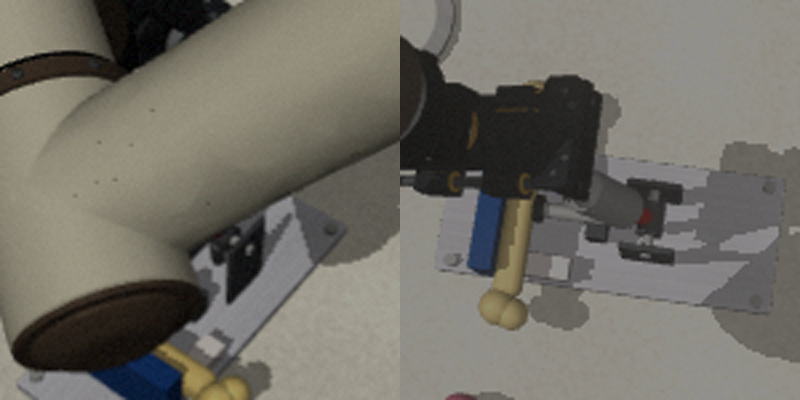

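The bar is now over the far side and the bone is almost touching the blue jaw. I'll go to the closed angle, then withdraw along the handle.

Call:
{"op": "move_arm", "data": {"series": [{"grip": 0, "xyz": [0, -10, 0.6], "angular": [-0.06, 0, 0]}, {"grip": 0, "xyz": [0, -17, 1.2], "angular": [-0.11, 0, 0]}, {"grip": 0, "xyz": [0, -17, 1.2], "angular": [-0.11, 0, 0]}, {"grip": 0, "xyz": [0, -17, 1.2], "angular": [-0.11, 0, 0]}]}}

```text
time_s: 9.85
tcp_pos: [0.5178, 0.1078, 0.2387]
ee_rot: [[0.988, -0.128, -0.081], [-0.152, -0.838, -0.524], [-0.0, 0.53, -0.848]]
wrist_force: [-0.8, -0.2, -2.0]
gripper_width: 0.247
gripper_force: 30.0
```

```bash
python3 - <<'E'
from h import *
s=st();p=np.array(s['tcp_pos']);print(np.linalg.norm(p-HINGE))
for th,d in((1.1,.198),(1.1,.24),(1.1,.29)): go((HINGE-toolR(th)[:,2]*d,toolR(th)))
E
```

```text
9.85 p [0.5178 0.1078 0.2387] F [-0.8 -0.2 -2. ] M [ 1.57 -0.23  0.04] g 0.247 30.0 J [ 39.7  21.6 -15.5  21.  -78.8  32.7]
0.1963367160913865
[0.2, -2.5, -1.7] [0.0083, 0.0004, 0.0001]
[0.2, -2.1, -43.7] [0.0083, 0.0004, 0.0001]
[0.2, -1.7, -93.7] [0.0083, 0.0004, 0.0001]
```

Call:
{"op": "move_arm", "data": {"series": [{"grip": 0, "xyz": [0, -2, -8], "angular": [0.008, 0, 0]}, {"grip": 0, "xyz": [0, -2, -20], "angular": [0.008, 0, 0]}, {"grip": 0, "xyz": [0, -2, -34], "angular": [0.008, 0, 0]}, {"grip": 0, "xyz": [0, -2, -50], "angular": [0.008, 0, 0]}, {"grip": 0, "xyz": [0, -2, -70], "angular": [0.008, 0, 0]}, {"grip": 0, "xyz": [0, -2, -95], "angular": [0.008, 0, 0]}, {"grip": 0, "xyz": [0, -2, -115], "angular": [0.008, 0, 0]}, {"grip": 0, "xyz": [0, -2, -120], "angular": [0.008, 0, 0]}]}}

```text
time_s: 10.65
tcp_pos: [0.5286, 0.1738, 0.3426]
ee_rot: [[0.989, -0.131, -0.074], [-0.15, -0.845, -0.514], [0.005, 0.519, -0.855]]
wrist_force: [0.5, 0.2, -2.8]
gripper_width: 0.248
gripper_force: 30.0
```

```bash
python3 - <<'E'
from h import *
s=st()
R=toolR(.55);go(((.56,.10,.38),R),((.56,-.1,.38),R),((.52,-.357,.36),R))
# handle angle & bone from top view
T=cap('top');im=T[0].astype(int);m=(im[:,:,0]>1.8*im[:,:,1])&(im[:,:,0]>70);v,u=np.nonzero(m);k=np.hypot(u-270,v-222)<35;print('red',u[k].min(),u[k].max(),v[k].mean(),k.sum())
print('pred closed tip',proj(T,HINGE-toolR(1.1)[:,2]*.095))
E
```

```text
10.65 p [0.5286 0.1738 0.3426] F [ 0.5  0.2 -2.8] M [ 1.57 -0.27  0.01] g 0.248 30.0 J [ 43.9  21.3   0.2  18.7 -94.3  34.6]
[42.3, 77.6, 3.7] [0.546, -0.0049, -0.0]
[72.4, 246.5, 106.5] [0.546, -0.0049, -0.0]
[71.4, 458.4, 258.6] [0.546, -0.0049, -0.0]
red 255 279 216.69306930693068 101
pred closed tip [255.31812863 211.79355533]
```

The handle tip is at pixel 255, exactly where the closed stop predicts. Now carrying the bar back.

Call:
{"op": "move_arm", "data": {"series": [{"grip": 0, "xyz": [6, 8, -4], "angular": [0.06, 0, 0]}, {"grip": 0, "xyz": [12, 22, -6], "angular": [0.14, 0, 0]}, {"grip": 0, "xyz": [19, 40, -6], "angular": [0.24, 0, 0]}, {"grip": 0, "xyz": [26, 58, -3], "angular": [0.34, 0, 0]}, {"grip": 0, "xyz": [34, 78, 4], "angular": [0.43, 0, 0]}, {"grip": 0, "xyz": [40, 105, 20], "angular": [0.5, 0, 0]}, {"grip": 0, "xyz": [46, 140, 42], "angular": [0.546, 0, 0]}, {"grip": 0, "xyz": [52, 175, 63], "angular": [0.546, 0, 0]}, {"grip": 0, "xyz": [57, 210, 84], "angular": [0.546, 0, 0]}, {"grip": 0, "xyz": [62, 246, 106], "angular": [0.546, 0, 0]}]}}

```text
time_s: 11.7
tcp_pos: [0.5473, -0.1011, 0.3773]
ee_rot: [[0.988, -0.152, -0.003], [-0.152, -0.988, -0.005], [-0.002, 0.005, -1.0]]
wrist_force: [0.9, 0.3, -1.9]
gripper_width: 0.244
gripper_force: 30.0
```

Call:
{"op": "move_arm", "data": {"series": [{"grip": 0, "xyz": [2, 40, 2], "angular": [0, 0, 0]}, {"grip": 0, "xyz": [3, 80, 5], "angular": [0, 0, 0]}, {"grip": 0, "xyz": [4, 120, 10], "angular": [0, 0, 0]}, {"grip": 0, "xyz": [5, 160, 15], "angular": [0, 0, 0]}, {"grip": 0, "xyz": [6, 200, 20], "angular": [0, 0, 0]}, {"grip": 0, "xyz": [7, 230, 20], "angular": [0, 0, 0]}, {"grip": 0, "xyz": [8, 245, 20], "angular": [0, 0, 0]}, {"grip": 0, "xyz": [8, 245, 20], "angular": [0, 0, 0]}, {"grip": 0, "xyz": [8, 245, 20], "angular": [0, 0, 0]}]}}

```text
time_s: 12.6
tcp_pos: [0.5192, -0.3421, 0.3586]
ee_rot: [[0.988, -0.152, -0.002], [-0.152, -0.988, -0.004], [-0.001, 0.004, -1.0]]
wrist_force: [0.0, 0.6, -2.6]
gripper_width: 0.242
gripper_force: 30.0
```

```bash
python3 - <<'E'
from h import *
s=st();p=np.array(s['tcp_pos']);R=toolR(.55);go(((.516,-.357,.26),R),((.516,-.357,.166),R))
S=cap('side')
im=cv2.resize(S[0][40:190,260:410,::-1],(600,600),interpolation=cv2.INTER_CUBIC)
for dz in(.03,.092,.157):
    q=(proj(S,p+np.array(s['ee_rot'])[:,2]*dz)-[260,40])*4+2;cv2.circle(im,tuple(int(a)for a in q),3,(0,255,0),1)
cv2.imwrite('pics/ret.png',im)
E
```

```text
12.6 p [ 0.5192 -0.3421  0.3586] F [ 0.   0.6 -2.6] M [ 0.03 -0.02 -0.  ] g 0.242 30.0 J [-18.4  18.9  11.3   0.3 -82.4  99.6]
[-0.8, 14.8, 98.7] [0.0042, 0.0015, -0.0002]
[-0.6, 14.4, 192.6] [0.0042, 0.0015, -0.0002]
```

View pics/ret.png

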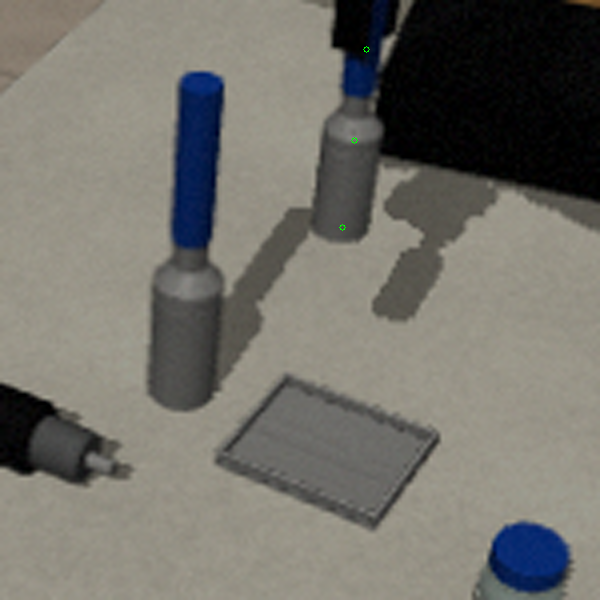

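The bar hangs straight along the predicted axis and the tray is clear. Lowering.

Call:
{"op": "move_arm", "data": {"series": [{"grip": 0, "xyz": [-2, 7, 25], "angular": [0.002, 0.001, 0]}, {"grip": 0, "xyz": [-4, 13, 55], "angular": [0.004, 0.0015, 0]}, {"grip": 0, "xyz": [-4, 13, 85], "angular": [0.004, 0.0015, 0]}, {"grip": 0, "xyz": [-4, 13, 115], "angular": [0.004, 0.0015, 0]}, {"grip": 0, "xyz": [-4, 13, 145], "angular": [0.004, 0.0015, 0]}, {"grip": 0, "xyz": [-4, 13, 168], "angular": [0.004, 0.0015, 0]}, {"grip": 0, "xyz": [-4, 13, 182], "angular": [0.004, 0.0015, 0]}, {"grip": 0, "xyz": [-4, 13, 190], "angular": [0.004, 0.0015, 0]}, {"grip": 0, "xyz": [-4, 13, 192], "angular": [0.004, 0.0015, 0]}, {"grip": 0, "xyz": [-4, 13, 192], "angular": [0.004, 0.0015, 0]}]}}

```text
time_s: 13.65
tcp_pos: [0.5142, -0.3553, 0.1679]
ee_rot: [[0.989, -0.15, 0.002], [-0.15, -0.989, -0.002], [0.002, 0.001, -1.0]]
wrist_force: [-0.4, 0.4, -2.4]
gripper_width: 0.243
gripper_force: 30.0
```

Call:
{"op": "move_arm", "data": {"series": [{"grip": 0, "xyz": [0, 0, 1], "angular": [0, 0, 0]}, {"grip": 0, "xyz": [0, 0, 2], "angular": [0, 0, 0]}, {"grip": 0, "xyz": [0, 0, 3], "angular": [0, 0, 0]}, {"grip": 0, "xyz": [0, 0, 3], "angular": [0, 0, 0]}]}}

```text
time_s: 14.05
tcp_pos: [0.5136, -0.3557, 0.1643]
ee_rot: [[0.988, -0.151, 0.001], [-0.151, -0.988, -0.001], [0.002, 0.001, -1.0]]
wrist_force: [-0.1, 0.5, -3.3]
gripper_width: 0.25
gripper_force: 30.0
```

Call:
{"op": "move_arm", "data": {"series": [{"grip": 0, "xyz": [0, 0, 1], "angular": [0, 0, 0]}, {"grip": 0, "xyz": [0, 0, 2], "angular": [0, 0, 0]}, {"grip": 0, "xyz": [0, 0, 3], "angular": [0, 0, 0]}, {"grip": 0, "xyz": [0, 0, 3], "angular": [0, 0, 0]}, {"grip": 0, "xyz": [0, 0, 3], "angular": [0, 0, 0]}]}}

```text
time_s: 14.55
tcp_pos: [0.5137, -0.3557, 0.1615]
ee_rot: [[0.989, -0.151, 0.002], [-0.151, -0.989, -0.002], [0.002, 0.001, -1.0]]
wrist_force: [-0.9, 0.6, 0.4]
gripper_width: 0.248
gripper_force: 30.0
```

The wrist force went from -3 N to +0.4 N, so the bar is standing on the floor. Releasing.

Call:
{"op": "move_arm", "data": {"series": [{"grip": 0.4, "xyz": [0, 0, 0], "angular": [0, 0, 0]}, {"grip": 0.6, "xyz": [0, 0, 0], "angular": [0, 0, 0]}, {"grip": 0.8, "xyz": [0, 0, 0], "angular": [0, 0, 0]}, {"grip": 1, "xyz": [0, 0, 0], "angular": [0, 0, 0]}, {"grip": 1, "xyz": [0, 0, 0], "angular": [0, 0, 0]}, {"grip": 1, "xyz": [0, 0, 0], "angular": [0, 0, 0]}, {"grip": 1, "xyz": [0, 0, 0], "angular": [0, 0, 0]}, {"grip": 1, "xyz": [0, 0, 0], "angular": [0, 0, 0]}]}}

```text
time_s: 15.35
tcp_pos: [0.5137, -0.3556, 0.1611]
ee_rot: [[0.988, -0.151, 0.001], [-0.151, -0.988, -0.001], [0.001, 0.001, -1.0]]
wrist_force: [-0.2, -0.1, -1.4]
gripper_width: 0.892
gripper_force: 0.0
```

Call:
{"op": "move_arm", "data": {"series": [{"grip": 1, "xyz": [0, 0, -10], "angular": [0, 0, 0]}, {"grip": 1, "xyz": [0, 0, -30], "angular": [0, 0, 0]}, {"grip": 1, "xyz": [0, 0, -60], "angular": [0, 0, 0]}, {"grip": 1, "xyz": [0, 0, -90], "angular": [0, 0, 0]}, {"grip": 1, "xyz": [0, 0, -120], "angular": [0, 0, 0]}, {"grip": 1, "xyz": [0, 0, -150], "angular": [0, 0, 0]}, {"grip": 1, "xyz": [-20, -30, -170], "angular": [0, 0, 0]}, {"grip": 1, "xyz": [-40, -70, -170], "angular": [0, 0, 0]}, {"grip": 1, "xyz": [-55, -110, -170], "angular": [0, 0, 0]}, {"grip": 1, "xyz": [-70, -150, -170], "angular": [0, 0, 0]}]}}

```text
time_s: 16.35
tcp_pos: [0.4662, -0.1954, 0.332]
ee_rot: [[0.988, -0.152, 0.003], [-0.152, -0.988, -0.001], [0.003, 0.001, -1.0]]
wrist_force: [-0.5, 0.4, 0.3]
gripper_width: 1.0
gripper_force: 0.0
```

Call:
{"op": "move_arm", "data": {"series": [{"grip": 1, "xyz": [0, -40, 0], "angular": [0, 0, 0]}, {"grip": 1, "xyz": [0, -80, 0], "angular": [0, 0, 0]}, {"grip": 1, "xyz": [0, -120, 0], "angular": [0, 0, 0]}, {"grip": 1, "xyz": [0, -160, 0], "angular": [0, 0, 0]}, {"grip": 1, "xyz": [0, -200, 0], "angular": [0, 0, 0]}, {"grip": 1, "xyz": [0, -240, 0], "angular": [0, 0, 0]}, {"grip": 1, "xyz": [0, -280, 0], "angular": [0, 0, 0]}, {"grip": 1, "xyz": [0, -320, 0], "angular": [0, 0, 0]}, {"grip": 1, "xyz": [0, -340, 0], "angular": [0, 0, 0]}, {"grip": 1, "xyz": [0, -340, 0], "angular": [0, 0, 0]}]}}

```text
time_s: 17.35
tcp_pos: [0.5186, 0.1418, 0.3309]
ee_rot: [[0.989, -0.148, 0.002], [-0.148, -0.989, -0.001], [0.002, 0.001, -1.0]]
wrist_force: [0.0, -0.4, -0.0]
gripper_width: 1.003
gripper_force: 0.0
```

```bash
python3 - <<'E'
from h import *
st();S=cap('side');T=cap('top')
cv2.imwrite('pics/end.png',np.hstack([cv2.resize(a[0][:,:,::-1],(400,300),interpolation=cv2.INTER_AREA) if 0 else cv2.resize(a[0][60:340,150:430,::-1] if i else a[0][60:340,120:480,::-1][:, :280],(400,400)) for i,a in enumerate((S,T))]))
E
```

```text
17.35 p [0.5186 0.1418 0.3309] F [ 0.  -0.4 -0. ] M [-0.08 -0.   -0.01] g 1.003 0.0 J [ 32.6  10.6  -3.6   0.1 -75.7  48.8]
```

View pics/end.png

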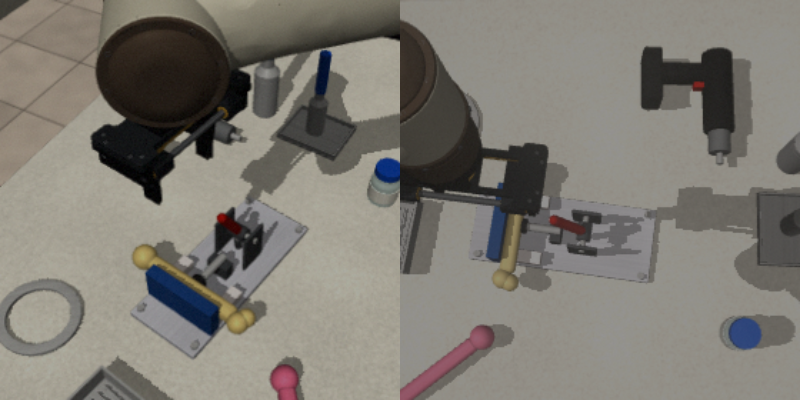

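The picture shows the handle thrown over, the bone against the blue jaw, the bar upright in the tray, and the drill, jar and ring where they were. Handing in.

```bash
python3 -c "
from station import r
print(r.finish_job())"
```

```text
the job is handed in; nothing more can be done
None
```

I handed the job in at about 17 s of the 50 s. In the last pictures the clamp handle is over on its closed stop, the bone is against the blue jaw, the bar is upright in its tray and the drill, jar and ring look unmoved; the hand-in returned no verdict.

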